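# Seat the idler and hold the belt tensioner back

### The arm

A 6-joint arm with a two-finger parallel gripper is mounted at the origin on a cart in front of the work surface, level with it; the furniture and walls round the work are solid. World frame = base frame: x ahead of the robot, y to its left, z up, the work surface at z = 0. Lengths are in m, angles in degrees, forces in N, time in s.
With the tool pointing down it reaches from about 0.275 to 0.975 m from the base axis. Payload 8.4 kg.
Tool frame: the origin (TCP) lies between the finger pads; the fingertips stand 14 mm ahead of it and the grasp point (between the pads) lies 5 mm behind it (bot.tips_ahead is the distance from the TCP to the fingertips, in m); y points along the fingers, z is the direction in which the jaws open and shut, and the axes are right-handed (so a half turn about y gives the same grasp; the last joint's range is limited). The gripper opens to 92 mm and grips with 3 to 60 N. Pads are 20 mm wide; open, the fingers measure 128 mm over their backs; the gripper's body (75 mm by 189 mm) begins 69 mm behind the grasp point.
Start: joints at [-67.804, 20.225, 93.587, -0, 66.188, -0.138], TCP at [0.238, -0.578, 0.229] pointing down, gripper open.
Joint ranges: [-150.9, 150.9], [-52.94, 120.26], [3.33, 152.33], [-74.26, 254.26], [0, 154.13], [-172.89, 172.89]. Speed limits (degrees/s): [127.2, 127.2, 159.86, 180, 180, 180].

### API

Orientations are given as a 3x3 rotation matrix whose columns are the frame's x, y, z axes.
In Python, from cell import bot gives the robot as it stands. The module is installed in compiled form; this text tells all that it offers.
- The arm moves only by the shell command python3 -m creep 'ROWS'. ROWS is JSON, one flat list of numbers, 7 for each row, row after row: the shift along the world's x, y, z each as a share of 0.5 m, from -1 to 1, then the turn, a rotation vector about the world's x, y, z each as a share of 360 degrees, from -1 to 1, then the opening, from 0 (shut) to 1 (fully open). In form: [dx, dy, dz, wx, wy, wz, gripper, dx, dy, dz, wx, wy, wz, gripper, ...]. A call has 1 to 5 rows; each row shifts and turns the commanded pose from where the row before left it; what a row does not reach is not made up. A row lasts 1/10 s, in which the tool goes at most 50 mm and 8.59 degrees, less where a joint would pass 70% of its speed; a pose out of reach is approached as far as the arm can. A call with a number of a shift or a turn outside -1 to 1 is refused whole. A call with a gripper value outside its range is refused whole. The fingers move at their own pace and stop on an object; the grip force is fixed at half the most. Time passes only in rows, so rows that do not move let the fingers close. It gives the time, the measured TCP pose, the force and the opening at its end, in the units of the state.
- bot.state(): the state, without advancing time (a new reading comes with each control period).
- bot.camera(name): name is "scene" or "top" or "wrist"; returns a dict with "color" (384x512x3 uint8, red, green, blue), "fx", "fy", "cx", "cy" (pixels), "rvec" (rotation vector, rad) and "tvec" (3), from world to camera coordinates, as OpenCV has them. Camera axes: x right, y down, z forward; pixel columns grow to the right and rows downward; lengths in m; the calibration is good to about 2 mm. A picture is of the moment at which its call begins. There is no depth.
- bot.sign_off(): hands the job in, once; it reports no verdict.
Trained networks look in a picture, given as the dict that the camera call returned (one of the last four; its "shot" number tells which), for a name from the list of things; names that differ only in an ending like _2 or _b are one class to them, and where a whole thing is asked for, a point or a joint stands for the part that bears it (a point fixed in the world has none). Each returns a list of dicts, best first, with "p" (0 to 1); they miss things now and then, are a little off and sometimes report something else, mostly with a low value. They report only what shows in the picture. A call takes as long as a camera call. They do not tell look-alikes from the thing itself.
- bot.recognise(picture, target): "uv" ([column, row] in pixels, amid what is visible of it).
The state is a dict: "clock": time; "joint_pos": joint angles; "qd": joint speeds; "tau": joint torques, N m; "ee_pos": TCP position; "tcp_rot": TCP orientation; "contact_force": force on the tool from outside, world axes, zero at the start; "moment": the same for the moment, N m; "width": finger opening in m.
Only numpy, scipy, OpenCV 4.12 (cv2) and the standard library are available. Lean on these libraries where they do the work, as an engineer would, in place of code of your own. Each camera call takes 0.05 s, during which the arm holds its last target.

### The job

Get this roller drive ready for a new belt: set the loose idler block flat astride the middle of the narrow raised rail, pulley up, and let go of it. Then push the sprung tensioner arm back by its upright roller until the pawl clicks in behind the ratchet tooth, and clearly further than where the pawl would catch it. Finish while still holding the roller there with the fingers, so that they and not the pawl carry the spring, and leave everything else where it stands.

Things in the scene. Friction and masses are not known exactly. Their poses are not given: they have to be found in the camera images.
- idler_center (a point): Centre of the loose idler block, 26 mm above its underside: aluminium shoe 52 mm (x) by 56 mm (y), solid 6 to 30 mm up, a grey 36 mm pulley on top, 52 mm high in all, 0.25 kg. Underneath along its y a channel 36 mm wide, 6 mm high, between two 8 mm cheeks. Stands upright on the table at the start. Grasp the 52 mm body by its two x faces. Half a turn about z makes no difference.
- seat (a point): Middle of the flat top of the steel idler rail: 26 mm wide (x), 76 mm long (y), top 40 mm above the table, no walls. The idler's channel goes over it with 5 mm play each side; seated, idler_center is 20 mm above this point. Axes are those of the fixed drive plate (170 x 270 x 10 mm): x away from the robot, y left, z up, turned a little about z. The left-hand part of the plate.
- pivot (a point): Point on the tensioner arm's upright pivot axis, 75 mm above the table; axes as seat, which lies 85 mm from it along y. The hub under it is 52 mm high. The pawl and its guide stand behind it (x 37 to 83, y -16 to 16 mm, 52 mm high); a low pulley of 36 mm diameter, 36 mm high, at x -54, y 22 mm; two 12 mm stop pins, 41 mm high, at x -48 and 48, y -60 mm.
- tension_roller: Upright grey roller at the arm's free end, the place to push: a 24 mm cylinder that turns on its pin, from 43 to 107 mm above the table (a 30 mm flange below 45 mm), 110 mm from the pivot axis. Origin at its middle, 75 mm up. The flat arm bar below it tops out at 41 mm. At rest it stands right of the pivot and toward the robot: x -48, y -99 mm in the plate's axes.
- tensioner_arm (a joint): Swing of the arm in rad: 0 at rest at its front stop, growing as the roller is pushed away from the robot (anticlockwise from above), 0.90 at the rear stop. A spring drives it back: 4 N at the roller at rest, 8 to 9 N at 0.70; the tooth adds 1 to 2 N just before 0.48. The pawl clicks in at about 0.50 and catches a released arm at about 0.51. Held back means above 0.60, 10 mm further at the roller.
- pawl (a joint): Travel of the sprung pawl slider in m: 0 fully in, growing outward (away from the pivot). The ratchet tooth lifts it to about 0.004 as the arm comes to 0.48; it springs back to 0 with the click.
- cold_block: Bystander: aluminium block with holes, 60 x 96 x 34 mm, loose; origin at the centre of its underside.
- timer: Bystander: flat white timer 62 x 66 x 19 mm, loose; origin at the centre of its underside.
- bottle_small: Bystander: small white bottle, 35 mm diameter, 68 mm high, loose; origin at the centre of its underside.
Not all that is in view belongs to the job. Of the things that look like the part that bears idler_center, the middle-sized one is meant.

How it is judged:
By the outcome, as a careful person would: the job done as asked, in the order asked, and still so for the second after the job is handed in, while the arm keeps its last pose, push and grip.
It also fails if it takes over 53 s, if anything falls off the work surface, if the arm or the gripper's body presses on something with over 40 N, if the wrist force passes 120 N, or if a joint passes its speed limit or range.

## Working session

There is one attempt and no reset: what is moved stays moved. The work goes in short steps, Python scripts to look and compute and a shell command to move; the robot and the scene stay as the last step left them, time stands still between calls to the robot, and variables do not carry over. Pictures are saved under pics/ and viewed, and the job is handed in when it is done.

```bash
mkdir -p pics; cat > h.py <<'E'
import numpy as np, cv2
from cell import bot
def snap(name,fn):
    p=bot.camera(name); cv2.imwrite(f'pics/{fn}.png',cv2.cvtColor(p['color'],cv2.COLOR_RGB2BGR)); return p
def ray(p,uv,z):
    R=cv2.Rodrigues(np.array(p['rvec'],float))[0]; t=np.array(p['tvec'],float).ravel()
    c=-R.T@t; d=R.T@np.array([(uv[0]-p['cx'])/p['fx'],(uv[1]-p['cy'])/p['fy'],1.])
    return c+d*(z-c[2])/d[2]
def proj(p,X):
    K=np.array([[p['fx'],0,p['cx']],[0,p['fy'],p['cy']],[0,0,1.]])
    return cv2.projectPoints(np.array(X,float).reshape(-1,3),np.array(p['rvec'],float),np.array(p['tvec'],float),K,None)[0].reshape(-1,2)
E
python3 - <<'E'
from h import *
import pickle
for n in ['scene','top']:
    p=snap(n,n+'0'); pickle.dump(p,open(n+'0.pkl','wb'))
    print(n,p['fx'],'cam',ray(p,(256,192),0))
    for t in ['idler_center','tension_roller','tensioner_arm','pawl','cold_block','timer','bottle_small']:
        print(t,[(np.round(d['uv']),round(d['p'],2)) for d in bot.recognise(p,t)])
print(bot.state())
E
```

```text
scene 497.95710376608787 cam [0.69673209 0.19876821 0.        ]
idler_center [(array([204., 227.]), 0.65), (array([331., 266.]), 0.54), (array([318., 245.]), 0.46)]
tension_roller [(array([271., 215.]), 0.58)]
tensioner_arm [(array([268., 212.]), 0.7)]
pawl []
cold_block [(array([170., 186.]), 0.79), (array([267., 211.]), 0.3)]
timer [(array([267., 259.]), 0.82)]
bottle_small [(array([350., 215.]), 0.57)]
top 404.4507350090153 cam [0.63494696 0.07278004 0.        ]
idler_center [(array([357., 224.]), 0.87), (array([242., 261.]), 0.82), (array([334., 206.]), 0.71)]
tension_roller [(array([291., 213.]), 0.59)]
tensioner_arm [(array([265., 208.]), 0.98)]
pawl [(array([256., 188.]), 0.61)]
cold_block [(array([144., 238.]), 0.79)]
timer []
bottle_small [(array([327., 164.]), 0.51)]
{'clock': 0.8, 'joint_pos': array([-6.78043182e+01,  2.02230873e+01,  9.35879756e+01, -2.92016584e-04,
        6.61857936e+01, -1.38910233e-01]), 'qd': array([-0.04394041,  0.04490355,  0.00821607, -0.04953061, -0.04671471,
        0.11925078]), 'tau': array([ 4.05135797e-04, -5.93683398e+01, -3.34561372e+01,  6.98165176e-02,
        1.58316043e-02,  1.08831067e-06]), 'ee_pos': array([ 0.2374965 , -0.5781264 ,  0.22860046]), 'tcp_rot': array([[-9.24979673e-01,  1.64085944e-05,  3.80016584e-01],
       [-3.80016584e-01, -5.25594120e-05, -9.24979672e-01],
       [ 4.79583199e-06, -9.99999998e-01,  5.48519257e-05]]), 'contact_force': array([ 0.29973948, -0.20849342,  0.71865745]), 'moment': array([-0.03511287, -0.02734953, -0.01229941]), 'width': 0.09190789539117403}
```

View pics/scene0.png

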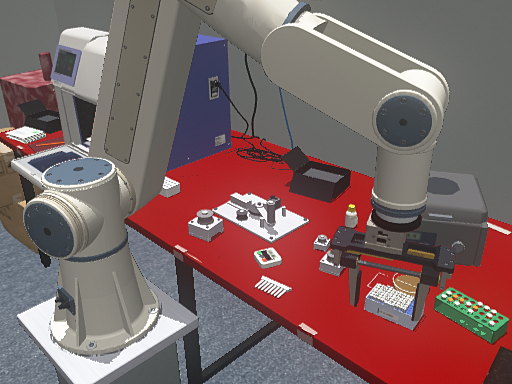

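View pics/top0.png

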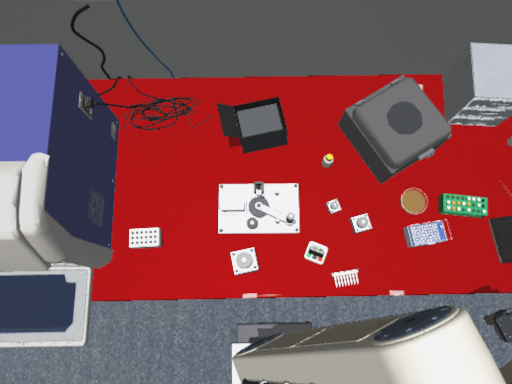

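```bash
python3 - <<'E'
import cv2
a=cv2.imread('pics/top0.png')[120:310,130:400]; cv2.imwrite('pics/top0c.png',cv2.resize(a,(800,563),interpolation=cv2.INTER_CUBIC))
a=cv2.imread('pics/scene0.png')[150:310,140:370]; cv2.imwrite('pics/scene0c.png',cv2.resize(a,(800,556),interpolation=cv2.INTER_CUBIC))
E
```

```text
(no output)
```

View pics/top0c.png

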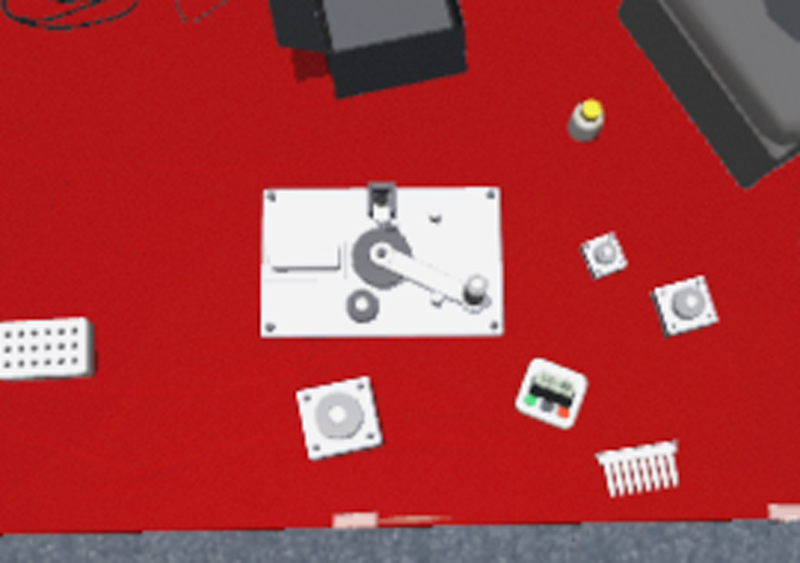

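View pics/scene0c.png

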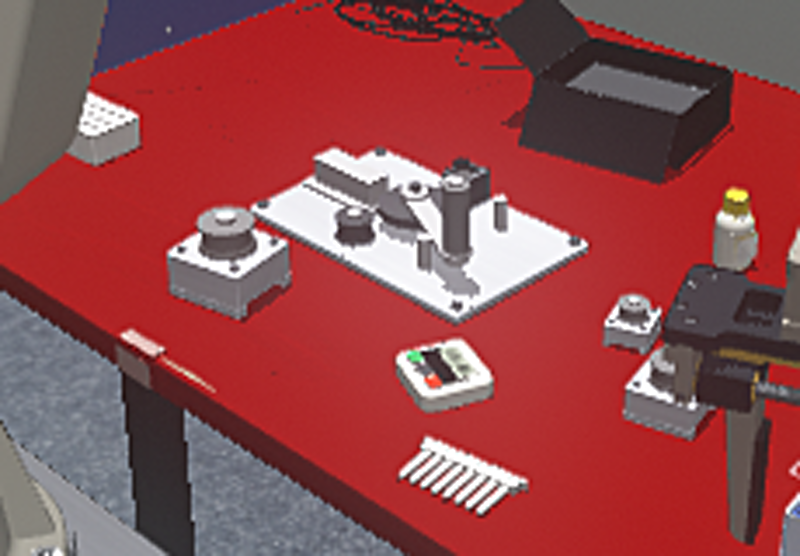

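Candidates for the idler in the top view: large block (244,261), middle one (361,223) and small one (334,206). By the description the middle one at (361,223) is meant. Next I check its size and the plate geometry.

```bash
python3 - <<'E'
from h import *
import pickle
p=pickle.load(open('top0.pkl','rb'))
g=cv2.cvtColor(p['color'],cv2.COLOR_RGB2HSV); 
m=((g[:,:,1]<110)).astype(np.uint8)
n,l,s,c=cv2.connectedComponentsWithStats(m)
for nm,(u,v),z in [('mid',(361,223),.03),('big',(244,261),.03),('small',(334,206),.03),('plate',(230,195),.01)]:
    k=l[v,u]; pts=np.argwhere(l==k)[:,::-1]
    W=np.array([ray(p,q,z)[:2] for q in pts])
    r=cv2.minAreaRect((W*1000).astype(np.float32)); print(nm,k,len(pts),r, W.mean(0))
    # corners via pixel rect
print(ray(p,(361,223),.03))
a=p['color'][200:245,320:390]; cv2.imwrite('pics/cand.png',cv2.cvtColor(cv2.resize(a,(770,495),interpolation=cv2.INTER_CUBIC),cv2.COLOR_RGB2BGR))
E
```

```text
mid 289 316 ((516.9089965820312, -266.0068359375), (54.53036880493164, 62.2239875793457), 14.234573364257812) [ 0.5168804  -0.26605843]
big 306 614 ((401.9278564453125, 114.67497253417969), (76.20053100585938, 80.74021911621094), 11.136899948120117) [0.40176133 0.11475478]
small 280 166 ((575.2307739257812, -180.57786560058594), (42.71758270263672, 43.201751708984375), 19.726106643676758) [ 0.57539859 -0.18077845]
plate 265 4126 ((580.0493774414062, 65.75486755371094), (271.5209655761719, 174.2814483642578), 88.92830657958984) [0.57665991 0.06531537]
[ 0.51642895 -0.26761318  0.03      ]
```

View pics/cand.png

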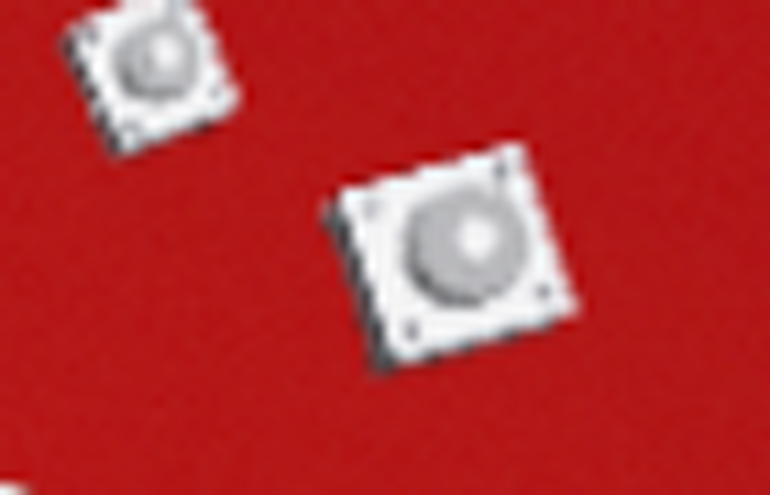

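```bash
python3 -m creep '[0.05,0.06,0,0,0,0.0235,1, 0.056,0.0624,0,0,0,0.0235,1, 0.056,0.0624,0,0,0,0.0235,1, 0.056,0.0624,0,0,0,0.0235,1, 0.056,0.0624,0,0,0,0.0235,1]'
python3 -m creep '[0.056,0.0624,0,0,0,0.0235,1, 0.056,0.0624,0,0,0,0.0235,1, 0.056,0.0624,0,0,0,0.0235,1, 0.056,0.0624,0,0,0,0.0235,1, 0.056,0.0624,0,0,0,0.0235,1]'
python3 -m creep '[0,0,0,0,0,0,1,0,0,0,0,0,0,1]'
python3 - <<'E'
from h import *
import pickle
s=bot.state(); print(s['ee_pos'],s['tcp_rot'],s['joint_pos'])
p=snap('wrist','w1'); pickle.dump(p,open('w1.pkl','wb'))
print([(np.round(d['uv']),round(d['p'],2)) for d in bot.recognise(p,'idler_center')])
E
```

```text
clock: 1.3
ee_pos: [0.3754, -0.4221, 0.2288]
tcp_rot: [[-0.423, 0.0, 0.906], [-0.906, -0.0, -0.423], [0.0, -1.0, 0.0]]
contact_force: [1.6, -0.6, 0.2]
width: 0.0921
clock: 1.8
ee_pos: [0.5156, -0.2659, 0.2288]
tcp_rot: [[0.297, 0.0, 0.955], [-0.955, -0.0, 0.297], [0.0, -1.0, 0.0]]
contact_force: [0.9, -0.8, 0.9]
width: 0.0919
clock: 2.0
ee_pos: [0.5148, -0.2668, 0.2285]
tcp_rot: [[0.292, -0.0, 0.956], [-0.956, -0.0, 0.292], [0.0, -1.0, -0.0]]
contact_force: [0.3, -0.1, 0.6]
width: 0.092
[ 0.51476846 -0.26677642  0.22849934] [[ 2.91764133e-01 -3.36527821e-04  9.56490239e-01]
 [-9.56490292e-01 -2.19550049e-04  2.91764072e-01]
 [ 1.11810751e-04 -9.99999919e-01 -3.85942423e-04]] [-2.75315226e+01  1.62377405e+01  9.92538402e+01 -2.22296467e-02
  6.45197044e+01 -4.44855580e+01]
[(array([315., 129.]), 0.82), (array([256., 175.]), 0.72), (array([218.,  36.]), 0.49), (array([440., 152.]), 0.42)]
```

View pics/w1.png

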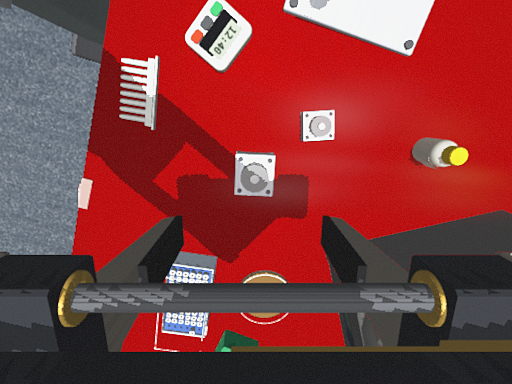

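The wrist view shows the middle block at (255,174), nearly aligned with the jaws, with the small one at (318,126). The bottle is at (440,152), the timer at (218,33).

```bash
python3 - <<'E'
from h import *
import pickle
p=pickle.load(open('w1.pkl','rb'))
g=cv2.cvtColor(p['color'],cv2.COLOR_RGB2HSV)
for (u,v),nm in [((255,174),'mid'),((318,126),'small')]:
    m=(g[:,:,1]<90).astype(np.uint8); n,l,s,c=cv2.connectedComponentsWithStats(m)
    k=l[v,u] or l[v-12,u]; print(nm,s[k])
    pts=np.argwhere(l==k)[:,::-1].astype(np.float32)
    W=np.array([ray(p,q,.03)[:2] for q in pts]); r=cv2.minAreaRect((W*1000).astype(np.float32)); print(r)
a=p['color'][140:210,220:300]; cv2.imwrite('pics/w1c.png',cv2.cvtColor(cv2.resize(a,(640,560),interpolation=cv2.INTER_CUBIC),cv2.COLOR_RGB2BGR))
E
```

```text
mid [ 234  151   42   46 1740]
((518.0341796875, -265.9428405761719), (52.33445358276367, 58.58528137207031), 14.101972579956055)
small [ 300  110   35   32 1021]
((575.329833984375, -183.41873168945312), (41.99440002441406, 37.27268600463867), 21.324552536010742)
```

View pics/w1c.png

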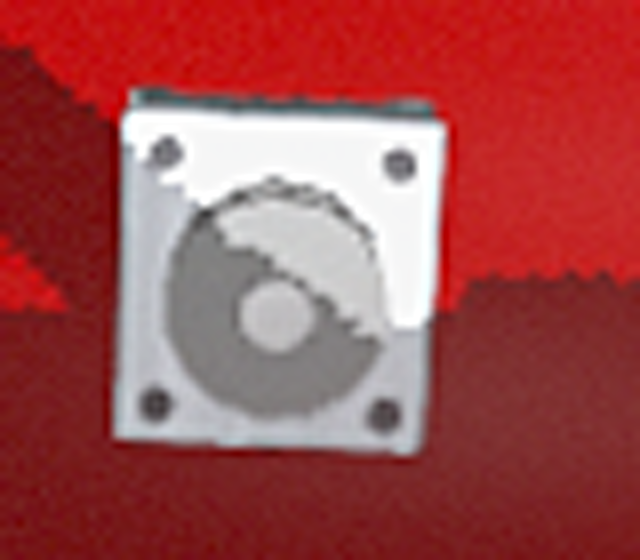

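The far face shows the dark channel between two light cheeks, and the block measures 52 x ~57 mm. That makes it the right block, with its x axis along the jaws. I'll descend and grip it.

```bash
python3 -m creep '[0.0064,-0.0004,-0.05,0,0,-0.008,1, 0,0,-0.08,0,0,0,1, 0,0,-0.09,0,0,0,1, 0,0,-0.08,0,0,0,1, 0,0,-0.06,0,0,0,1]'
python3 -m creep '[0,0,-0.033,0,0,0,1, 0,0,-0.02,0,0,0,1, 0,0,0,0,0,0,1, 0,0,0,0,0,0,1]'
python3 - <<'E'
from h import *
snap('wrist','w2')
E
```

```text
clock: 2.6
ee_pos: [0.5157, -0.2684, 0.0463]
tcp_rot: [[0.24, -0.002, 0.971], [-0.971, 0.001, 0.24], [-0.001, -1.0, -0.002]]
contact_force: [1.1, -0.1, -0.1]
width: 0.0922
clock: 3.0
ee_pos: [0.5179, -0.2683, 0.0229]
tcp_rot: [[0.242, 0.001, 0.97], [-0.97, -0.0, 0.242], [0.001, -1.0, 0.001]]
contact_force: [0.5, -0.4, 1.2]
width: 0.0922
```

View pics/w2.png

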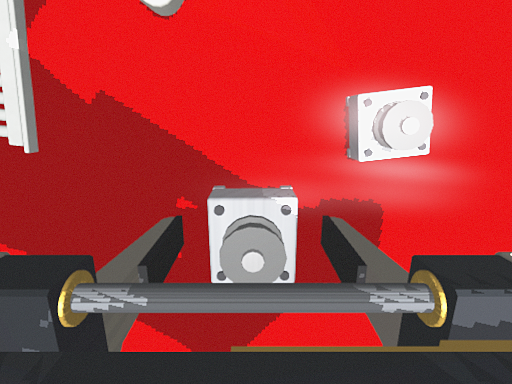

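The block sits between the jaws at (252,245), channel toward the viewer. Closing.

```bash
python3 -m creep '[0,0,0,0,0,0,0, 0,0,0,0,0,0,0, 0,0,0,0,0,0,0, 0,0,0,0,0,0,0, 0,0,0,0,0,0,0]'
python3 -m creep '[0,0,0,0,0,0,0, 0,0,0.02,0,0,0,0, 0,0,0.04,0,0,0,0, 0,0,0.08,0,0,0,0, 0,0,0.08,0,0,0,0]'
python3 -m creep '[0,0,0.05,0,0,0,0, 0,0,0,0,0,0,0]'
python3 - <<'E'
from h import *
import pickle
snap('wrist','w3')
E
```

```text
clock: 3.55
ee_pos: [0.5177, -0.2675, 0.0222]
tcp_rot: [[0.243, 0.0, 0.97], [-0.97, -0.0, 0.243], [0.0, -1.0, 0.0]]
contact_force: [-0.6, 0.8, 0.4]
width: 0.0541
clock: 4.05
ee_pos: [0.5168, -0.2671, 0.133]
tcp_rot: [[0.243, -0.002, 0.97], [-0.97, 0.001, 0.243], [-0.001, -1.0, -0.002]]
contact_force: [0.8, -0.2, -2.9]
width: 0.0517
clock: 4.25
ee_pos: [0.5197, -0.2686, 0.1612]
tcp_rot: [[0.243, 0.006, 0.97], [-0.97, -0.003, 0.243], [0.004, -1.0, 0.005]]
contact_force: [-0.6, -0.2, -2.8]
width: 0.0516
```

View pics/w3.png

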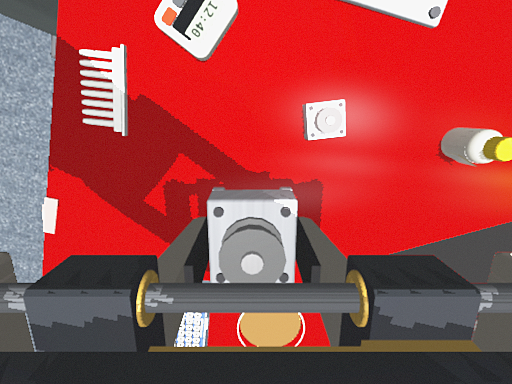

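```bash
python3 - <<'E'
from h import *
import pickle
p=pickle.load(open('top0.pkl','rb'))
a=p['color'][175:242,210:308]; cv2.imwrite('pics/platec.png',cv2.cvtColor(cv2.resize(a,(784,536),interpolation=cv2.INTER_CUBIC),cv2.COLOR_RGB2BGR))
p=pickle.load(open('scene0.pkl','rb'))
a=p['color'][180:250,205:315]; cv2.imwrite('pics/platecs.png',cv2.cvtColor(cv2.resize(a,(770,490),interpolation=cv2.INTER_CUBIC),cv2.COLOR_RGB2BGR))
E
```

```text
(no output)
```

View pics/platec.png

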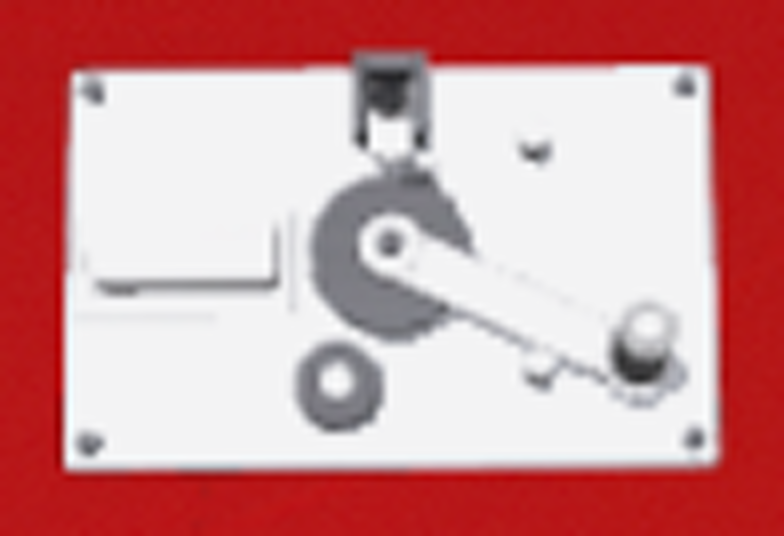

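View pics/platecs.png

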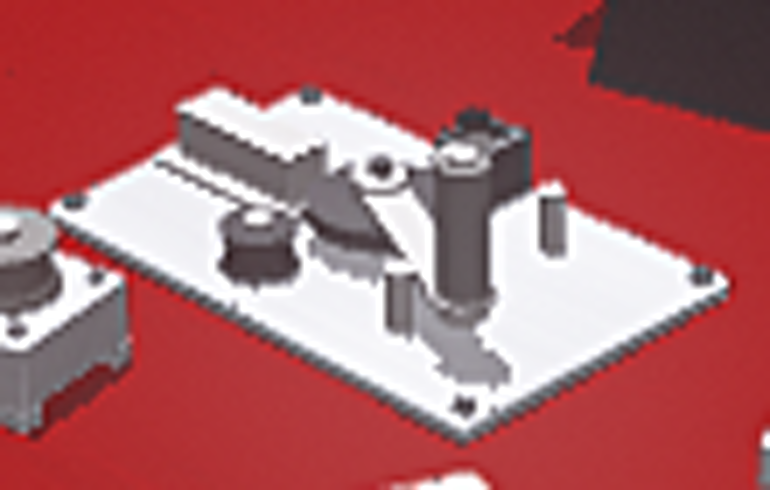

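```bash
cat > fit.py <<'E'
from h import *
import pickle
from scipy.optimize import least_squares
def fit(obs,x0=(.6,.04,0)):
    # obs: list of (picture, uv, local xyz-with-world z)
    def w(s,L): 
        c,sn=np.cos(s[2]),np.sin(s[2]); return [s[0]+c*L[0]-sn*L[1], s[1]+sn*L[0]+c*L[1], L[2]]
    f=lambda s: np.concatenate([proj(p,w(s,L))[0]-uv for p,uv,L in obs])
    r=least_squares(f,x0,loss='soft_l1'); s=r.x
    print('pivot',s[:2],'deg',np.degrees(s[2]),'seat',w(s,[0,.085,.04]),'roller',w(s,[-.048,-.099,.075]))
    for o,e in zip(obs,f(s).reshape(-1,2)): print(o[2],e.round(2))
    return s
E
python3 - <<'E'
from fit import *
t=pickle.load(open('top0.pkl','rb')); s=pickle.load(open('scene0.pkl','rb'))
fit([(t,(258.75,205.25),(0,0,.052)),(t,(291.2,215.4),(-.048,-.099,.107)),(t,(252.25,222.5),(-.054,.022,.036)),(t,(244.7,210),(-.013,.047,.040)),
(t,(277.3,220.8),(-.048,-.06,.041)),(t,(276.8,192.8),(.048,-.06,.041)),
(s,(271.1,202.4),(-.048,-.099,.107)),(s,(259.3,204),(0,0,.052)),(s,(242.1,211),(-.054,.022,.036)),(s,(262.4,218.9),(-.048,-.06,.041)),(s,(283.9,207.1),(.048,-.06,.041)),(s,(247.4,202.9),(-.013,.047,.040))])
c=[(219,184),(298.8,183.5),(299.6,233),(218,234)]
for q in c: print(ray(t,q,.01))
E
```

```text
pivot [0.5776684  0.06398984] deg -0.7312186560896586 seat [np.float64(0.5787531587937846), np.float64(0.14898291847078363), 0.04] roller [np.float64(0.5284088915873317), np.float64(-0.03438952973080764), 0.075]
(0, 0, 0.052) [ 0.22 -0.25]
(-0.048, -0.099, 0.107) [0.11 0.66]
(-0.054, 0.022, 0.036) [ 0.02 -0.12]
(-0.013, 0.047, 0.04) [-0.16 -0.2 ]
(-0.048, -0.06, 0.041) [ 0.3  -0.67]
(0.048, -0.06, 0.041) [ 0.31 -1.38]
(-0.048, -0.099, 0.107) [0.15 1.02]
(0, 0, 0.052) [-0.05 -0.78]
(-0.054, 0.022, 0.036) [-0.22  0.36]
(-0.048, -0.06, 0.041) [-0.47 -0.35]
(0.048, -0.06, 0.041) [-0.05  0.36]
(-0.013, 0.047, 0.04) [-1.41  0.15]
[0.66253142 0.19733759 0.01      ]
[ 0.65942882 -0.07256869  0.01      ]
[ 0.49038875 -0.06813544  0.01      ]
[0.49209084 0.19999803 0.01      ]
```

```bash
python3 -m creep '[0.0152,0.0842,0.043,0,0,-0.01,0, 0.0152,0.0842,0.043,0,0,-0.01,0, 0.0152,0.0842,0,0,0,-0.01,0, 0.0152,0.0842,0,0,0,-0.011,0, 0.0152,0.0842,0,0,0,0,0]'
python3 -m creep '[0.0152,0.0842,0,0,0,0,0, 0.0152,0.0842,0,0,0,0,0, 0.0152,0.0842,0,0,0,0,0, 0,0,0,0,0,0,0, 0,0,0,0,0,0,0]'
python3 - <<'E'
from h import *
import pickle
p=snap('wrist','w4');pickle.dump(p,open('w4.pkl','wb'))
p=snap('top','t4');pickle.dump(p,open('t4.pkl','wb'))
E
```

```text
clock: 4.8
ee_pos: [0.5546, -0.0553, 0.1982]
tcp_rot: [[-0.015, -0.003, 1.0], [-1.0, 0.0, -0.015], [-0.0, -1.0, -0.003]]
contact_force: [1.2, 0.3, -2.2]
width: 0.0517
clock: 5.3
ee_pos: [0.5773, 0.0699, 0.1981]
tcp_rot: [[-0.01, -0.003, 1.0], [-1.0, -0.001, -0.01], [0.001, -1.0, -0.003]]
contact_force: [0.1, -0.6, -2.1]
width: 0.0516
```

View pics/w4.png

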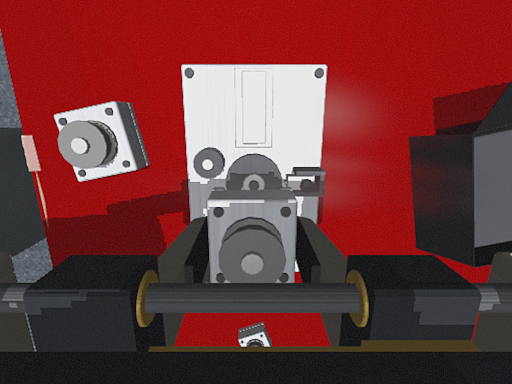

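```bash
python3 - <<'E'
from h import *
import pickle
p=pickle.load(open('w4.pkl','rb'))
a=p['color'][55:205,175:335]; a=cv2.resize(a,(640,600),interpolation=cv2.INTER_CUBIC)
b=a[:360].astype(float); a=np.clip((a.astype(float)-150)*2.4,0,255).astype(np.uint8)
cv2.imwrite('pics/w4c.png',cv2.cvtColor(a,cv2.COLOR_RGB2BGR))
E
```

```text
(no output)
```

View pics/w4c.png

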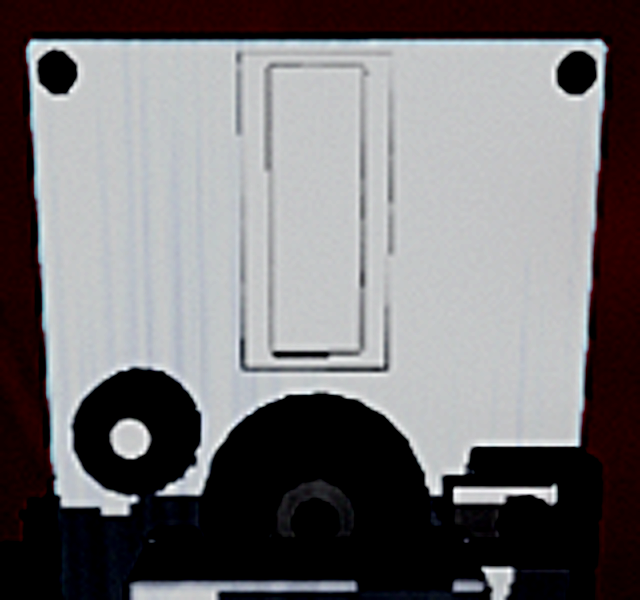

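```bash
python3 - <<'E'
from fit import *
w=pickle.load(open('w4.pkl','rb')); t=pickle.load(open('top0.pkl','rb'))
f=lambda x,y:((x+.5)/4+175-.5,(y+.5)/4+55-.5)
for q in [(267,64),(364,64),(362,352),(272,352)]: print(ray(w,f(*q),.04), ray(w,f(*q),.01))
print('outer');
for q in [(238,52),(392,52),(388,370),(241,370)]: print(ray(w,f(*q),.01))
print('pc')
for q in [(30,40),(605,42)]: print(ray(w,f(*q),.01))
fit([(w,f(267,64),(-.013,.123,.04)),(w,f(364,64),(.013,.123,.04)),(w,f(362,352),(.013,.047,.04)),(w,f(272,352),(-.013,.047,.04)),(w,f(130,440),(-.054,.022,.036))])
# held block
s=bot.state(); print(s['ee_pos'],s['clock'])
print(proj(w,[s['ee_pos']+[0,0,.052-.022],s['ee_pos']+[0,0,.03-.022]]))
E
```

```text
[0.56731741 0.1896697  0.04      ] [0.56623931 0.19413759 0.01      ]
[0.59293289 0.18938398 0.04      ] [0.59430326 0.19382456 0.01      ]
[0.59252691 0.11412597 0.04      ] [0.59385848 0.11137297 0.01      ]
[0.56716941 0.11439535 0.04      ] [0.56607716 0.11166811 0.01      ]
outer
[0.55793542 0.19744275 0.01      ]
[0.60237449 0.19694616 0.01      ]
[0.601925   0.10576607 0.01      ]
[0.55635778 0.10624853 0.01      ]
pc
[0.4981176  0.20130827 0.01      ]
[0.66364092 0.19892407 0.01      ]
pivot [0.57931789 0.06682389] deg -0.3924106498706263 seat [np.float64(0.5799000406743472), np.float64(0.15182189554230935), 0.04] roller [np.float64(0.5306409864400783), np.float64(-0.0318450464367669), 0.075]
(-0.013, 0.123, 0.04) [-0.15 -0.24]
(0.013, 0.123, 0.04) [ 0.22 -0.36]
(0.013, 0.047, 0.04) [0.1  0.35]
(-0.013, 0.047, 0.04) [-0.46  0.44]
(-0.054, 0.022, 0.036) [ 0.27 -0.08]
[0.57753622 0.06838172 0.19872285] 5.4
[[251.91870423 268.04311377]
 [251.9956369  248.06720497]]
```

```bash
python3 - <<'E'
from h import *
import pickle
p=pickle.load(open('w4.pkl','rb'))
a=p['color'][185:290,200:305]; cv2.imwrite('pics/w4b.png',cv2.cvtColor(cv2.resize(a,(600,600),interpolation=cv2.INTER_CUBIC),cv2.COLOR_RGB2BGR))
E
```

```text
(no output)
```

View pics/w4b.png

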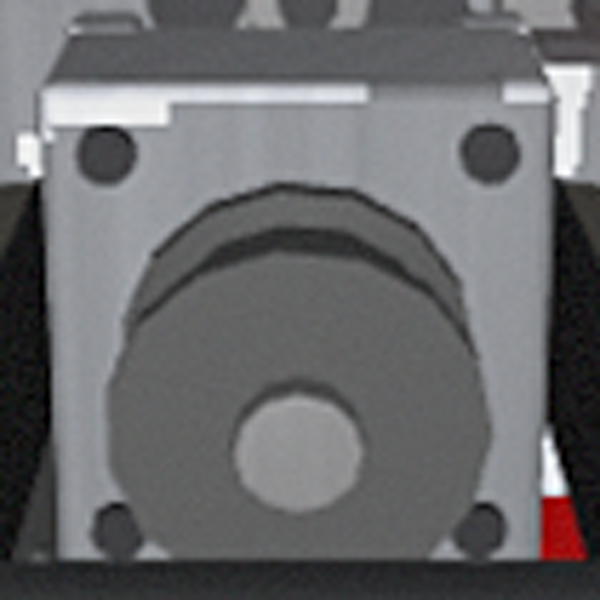

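```bash
python3 - <<'E'
from h import *
import pickle
w=pickle.load(open('w4.pkl','rb')); ee=np.array([.5775,.0692,.1983]); 
f=lambda x,y:((x+.5)/5.714+200-.5,(y+.5)/5.714+185-.5)
for e in [np.array(bot.state()['ee_pos'])]:
  for dz in (.006,.008,.010):
    z=e[2]+dz
    H=[ray(w,f(*q),z)-e for q in [(107,153),(490,153),(478,530),(118,530)]]
    print(dz,np.mean(H,0)[:2]*1e3, 'edge',(ray(w,f(44,88),z)-e)[:2]*1e3,(ray(w,f(548,82),z)-e)[:2]*1e3,'boss',(ray(w,f(298,452),z+.022)-e)[:2]*1e3, 'hole sp',np.round(H[1]-H[0],4)[:2],np.round(H[0]-H[3],4)[:2])
E
```

```text
0.006 [-0.12810344  0.67499021] edge [-24.99509681  29.08119032] [24.88311064 29.19517149] boss [-0.08178007  1.31687445] hole sp [ 0.0383 -0.0004] [0.0006 0.0427]
0.008 [-0.11216903  1.66566222] edge [-24.64567366  29.69090964] [24.56362217 29.80336222] boss [-0.06381699  2.46888228] hole sp [ 0.0378 -0.0004] [0.0006 0.0421]
0.01 [-0.09623463  2.65633422] edge [-24.29625052  30.30062896] [24.24413371 30.41155296] boss [-0.04585392  3.62089011] hole sp [ 0.0373 -0.0004] [0.0006 0.0416]
```

```bash
python3 -m creep '[0.0042,0.08,0,0,0,0,0, 0,0.083,0,0,0,0,0, 0,0,-0.04,0,0,0,0, 0,0,-0.07,0,0,0,0, 0,0,-0.07,0,0,0,0]'
python3 -m creep '[0,0,-0.044,0,0,0,0, 0,0,-0.014,0,0,0,0, 0,0,0,0,0,0,0, 0,0,0,0,0,0,0, 0,0,0,0,0,0,0]'
python3 - <<'E'
from h import *
import pickle
p=snap('wrist','w5');pickle.dump(p,open('w5.pkl','wb'))
p=snap('scene','s5')
a=p['color'][170:260,195:305]; cv2.imwrite('pics/s5c.png',cv2.cvtColor(cv2.resize(a,(733,600),interpolation=cv2.INTER_CUBIC),cv2.COLOR_RGB2BGR))
s=bot.state();print(s['ee_pos'],s['tcp_rot'][:,2])
E
```

```text
clock: 5.9
ee_pos: [0.5808, 0.1496, 0.1093]
tcp_rot: [[-0.013, 0.001, 1.0], [-1.0, 0.0, -0.013], [-0.0, -1.0, 0.001]]
contact_force: [-0.0, 1.1, -3.2]
width: 0.0519
clock: 6.4
ee_pos: [0.5817, 0.1507, 0.0826]
tcp_rot: [[-0.013, 0.002, 1.0], [-1.0, 0.001, -0.013], [-0.001, -1.0, 0.002]]
contact_force: [0.6, 0.2, -1.9]
width: 0.0519
[0.58141239 0.15082943 0.08235411] [ 0.9999197  -0.01251292  0.00200633]
```

View pics/w5.png

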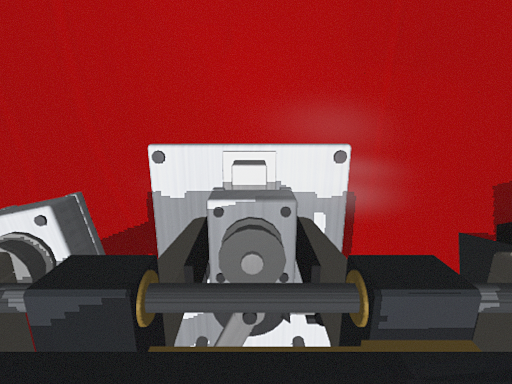

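View pics/s5c.png

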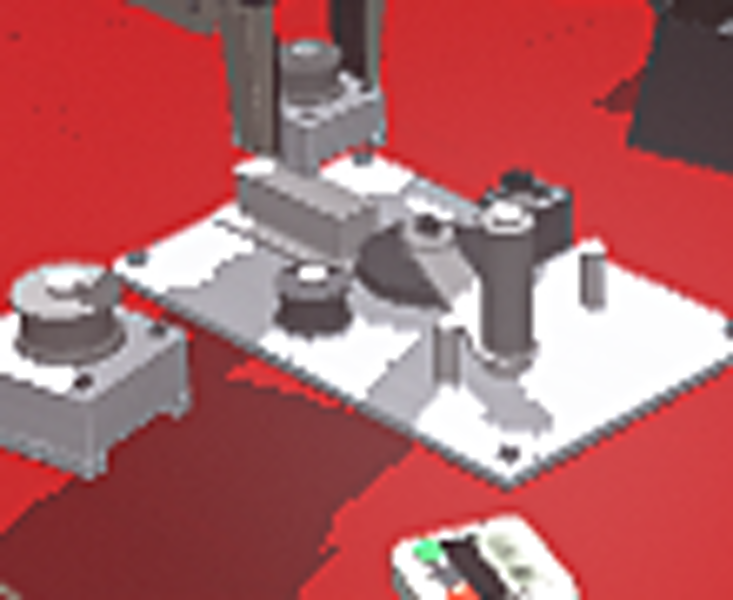

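```bash
python3 - <<'E'
from h import *
import pickle
p=pickle.load(open('w5.pkl','rb'))
a=p['color'][135:205,200:300]; a=np.clip((a.astype(float)-100)*1.7,0,255).astype(np.uint8); cv2.imwrite('pics/w5c.png',cv2.cvtColor(cv2.resize(a,(800,560),interpolation=cv2.INTER_CUBIC),cv2.COLOR_RGB2BGR))
print(proj(p,[[.5797-.013,.1897,.04],[.5797+.013,.1897,.04]]))
E
```

```text
[[230.15624312 165.12196965]
 [265.88536729 164.61930894]]
```

View pics/w5c.png

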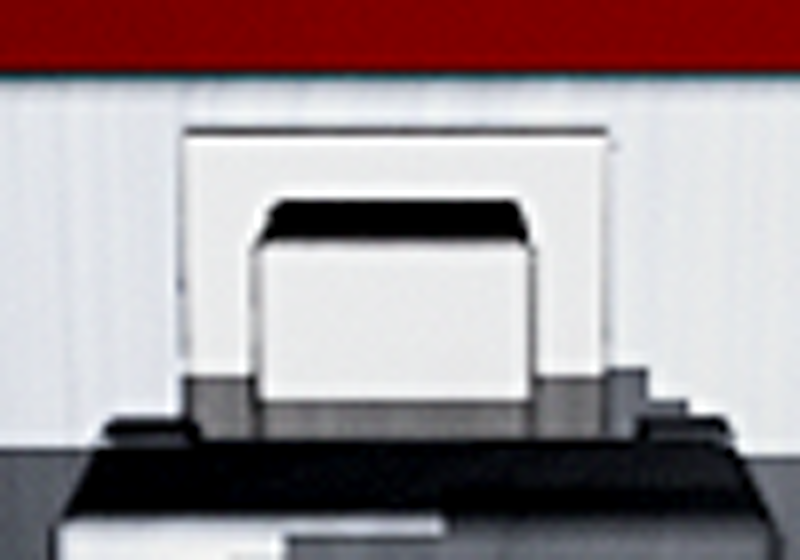

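```bash
python3 -m creep '[-0.001,0,-0.014,0,0,0.0005,0, 0,0,-0.014,0,0,0,0, 0,0,-0.01,0,0,0,0, 0,0,-0.008,0,0,0,0, 0,0,0,0,0,0,0]'
python3 -m creep '[0,0,-0.004,0,0,0,0, 0,0,-0.003,0,0,0,0, 0,0,0,0,0,0,0]'
python3 - <<'E'
from h import *
p=snap('scene','s6')
a=p['color'][170:260,195:305]; cv2.imwrite('pics/s6c.png',cv2.cvtColor(cv2.resize(a,(733,600),interpolation=cv2.INTER_CUBIC),cv2.COLOR_RGB2BGR))
E
```

```text
clock: 7.0
ee_pos: [0.5795, 0.1507, 0.0572]
tcp_rot: [[-0.009, -0.001, 1.0], [-1.0, -0.0, -0.009], [0.0, -1.0, -0.001]]
contact_force: [0.2, -0.1, -2.4]
width: 0.0516
clock: 7.3
ee_pos: [0.5803, 0.1508, 0.0562]
tcp_rot: [[-0.009, 0.0, 1.0], [-1.0, 0.0, -0.009], [-0.0, -1.0, 0.0]]
contact_force: [-6.0, -1.6, 13.8]
width: 0.0517
```

View pics/s6c.png

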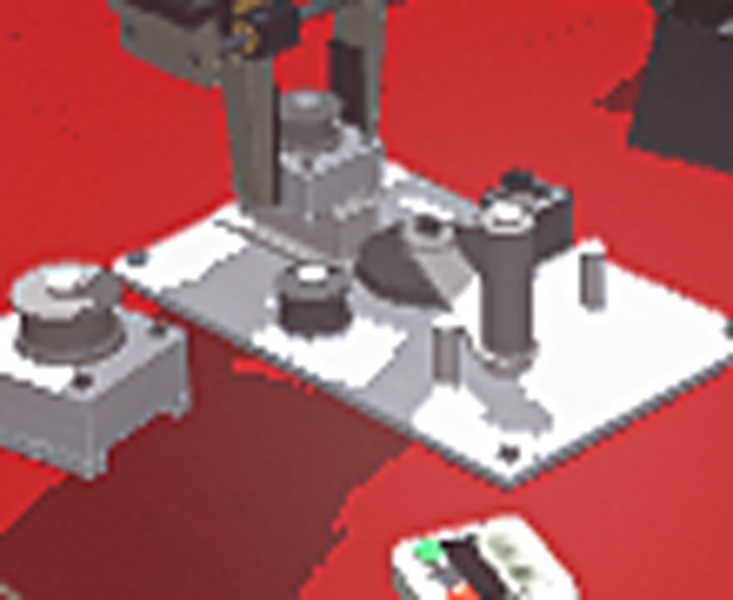

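Contact came at TCP z 56 mm, exactly the seated height, and the block is astride the rail. Letting go.

```bash
python3 -m creep '[0,0,0.001,0,0,0,0.7, 0,0,0.001,0,0,0,0.8, 0,0,0,0,0,0,1, 0,0,0,0,0,0,1, 0,0,0,0,0,0,1]'
python3 -m creep '[0,0,0.02,0,0,0,1, 0,0,0.05,0,0,0,1, 0,0,0.08,0,0,0,1, 0,0,0.08,0,0,0,1, 0,0,0.05,0,0,0,1]'
python3 - <<'E'
from h import *
import pickle
snap('wrist','w7')
p=snap('scene','s7');pickle.dump(p,open('s7.pkl','wb'))
a=p['color'][170:260,195:305]; cv2.imwrite('pics/s7c.png',cv2.cvtColor(cv2.resize(a,(733,600),interpolation=cv2.INTER_CUBIC),cv2.COLOR_RGB2BGR))
E
```

```text
clock: 7.85
ee_pos: [0.5801, 0.1508, 0.0555]
tcp_rot: [[-0.009, -0.0, 1.0], [-1.0, -0.0, -0.009], [0.0, -1.0, -0.0]]
contact_force: [0.1, -0.6, 0.4]
width: 0.0896
clock: 8.35
ee_pos: [0.5811, 0.151, 0.1994]
tcp_rot: [[-0.009, 0.003, 1.0], [-1.0, 0.001, -0.009], [-0.001, -1.0, 0.003]]
contact_force: [0.4, 0.4, 0.1]
width: 0.0922
```

View pics/s7c.png

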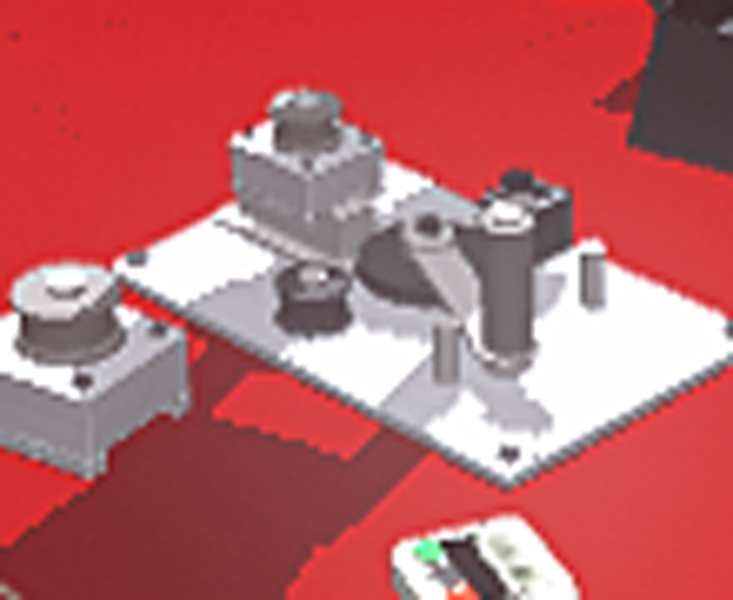

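View pics/w7.png

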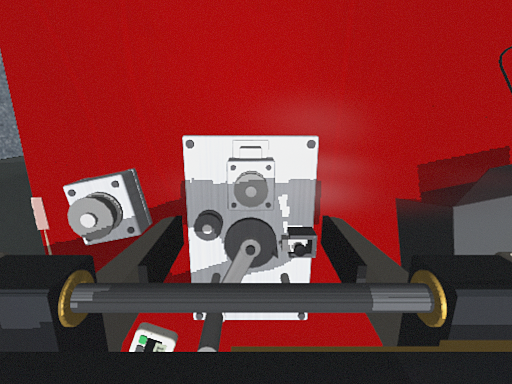

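The idler stands flat and pulley up astride the rail: scene crop (305,160), wrist (250,185), with the rail end showing beyond it. Now the roller.

```bash
python3 -m creep '[-0.0199,-0.0732,0,0,0,-0.0141,1, -0.0199,-0.0732,0,0,0,-0.0141,1, -0.0199,-0.0732,0,0,0,-0.0141,1, -0.0199,-0.0732,0,0,0,-0.0141,1, -0.0199,-0.0732,0,0,0,-0.0141,1]'
python3 -m creep '[0,0,0,0,0,0,0.8, 0,0,0,0,0,0,0.8, 0,0,0,0,0,0,0.8]'
python3 - <<'E'
from h import *
import pickle
p=snap('wrist','w8');pickle.dump(p,open('w8.pkl','wb'))
s=bot.state();print(s['ee_pos'],s['tcp_rot'][:,2],s['joint_pos'])
print([(np.round(d['uv']),round(d['p'],2)) for d in bot.recognise(p,'tension_roller')])
print(proj(p,[[.5314,-.0319,.107],[.5314,-.0319,.045],[.5802,.0667,.045]]))
E
```

```text
clock: 8.95
ee_pos: [0.5292, -0.0335, 0.1949]
tcp_rot: [[-0.44, -0.001, 0.898], [-0.898, 0.0, -0.44], [0.0, -1.0, -0.001]]
contact_force: [1.1, -0.2, -0.2]
width: 0.092
clock: 9.25
ee_pos: [0.5304, -0.0316, 0.1953]
tcp_rot: [[-0.436, -0.0, 0.9], [-0.9, 0.0, -0.436], [-0.0, -1.0, -0.0]]
contact_force: [0.1, -0.1, -0.1]
width: 0.0736
[ 0.53052794 -0.03127857  0.19534421] [ 9.00215635e-01 -4.35444211e-01 -3.87182942e-04] [-3.54669292e+00  1.40310805e+01  1.06922433e+02  1.94994952e-02
  5.90636116e+01  2.22568471e+01]
[(array([252., 191.]), 0.73), (array([252.,  97.]), 0.65)]
[[252.9970605  198.2037177 ]
 [252.74657449 182.68846094]
 [253.64980376  79.62927318]]
```

View pics/w8.png

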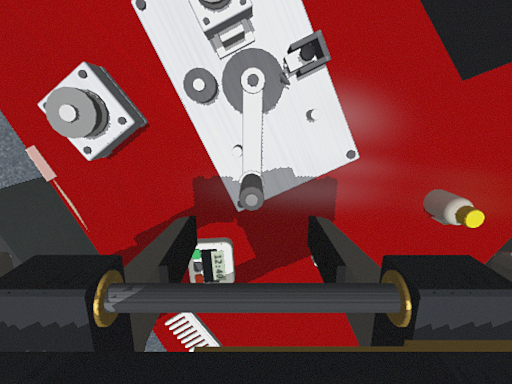

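```bash
python3 -m creep '[0,-0.001,-0.06,0,0,0,0.8, 0,0,-0.08,0,0,0,0.8, 0,0,-0.06,0,0,0,0.7, 0,0,-0.03,0,0,0,0.6, 0,0,-0.01,0,0,0,0.6]'
python3 -m creep '[0,0,0,0,0,0,0.5, 0,0,0,0,0,0,0.5]'
python3 - <<'E'
from h import *
p=snap('wrist','w9')
p=snap('scene','s9')
a=p['color'][150:260,195:325]; cv2.imwrite('pics/s9c.png',cv2.cvtColor(cv2.resize(a,(709,600),interpolation=cv2.INTER_CUBIC),cv2.COLOR_RGB2BGR))
E
```

```text
clock: 9.85
ee_pos: [0.5293, -0.0317, 0.0737]
tcp_rot: [[-0.435, -0.003, 0.9], [-0.9, 0.0, -0.435], [0.001, -1.0, -0.003]]
contact_force: [-1.0, -0.1, 0.7]
width: 0.0554
clock: 10.05
ee_pos: [0.5311, -0.0324, 0.0764]
tcp_rot: [[-0.436, 0.001, 0.9], [-0.9, -0.0, -0.436], [-0.0, -1.0, 0.001]]
contact_force: [-0.3, 0.1, 1.1]
width: 0.0459
```

View pics/w9.png

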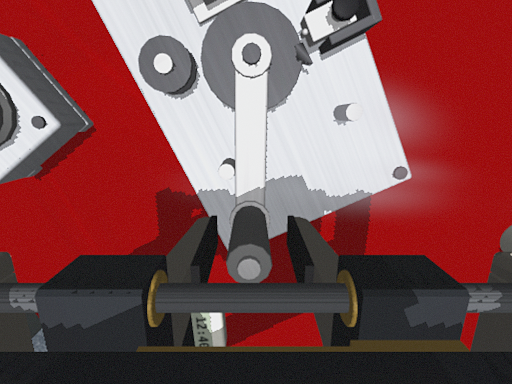

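View pics/s9c.png

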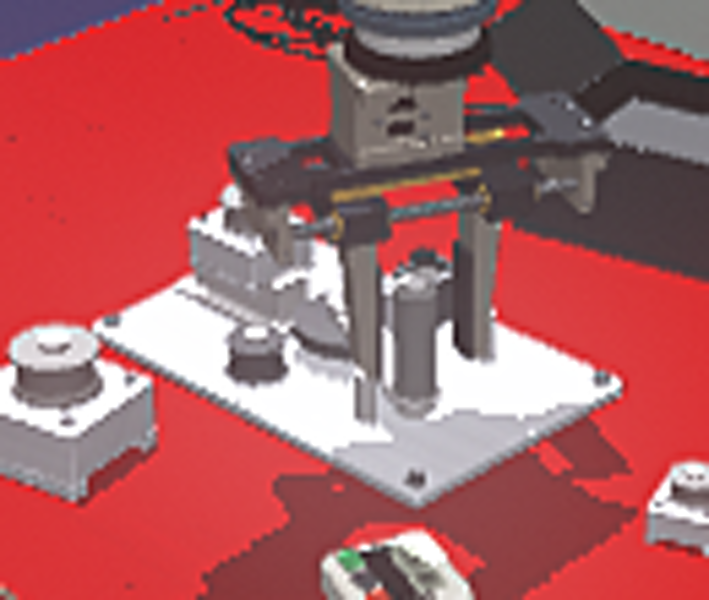

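```bash
python3 -m creep '[0,0,0,0,0,0,0, 0,0,0,0,0,0,0, 0,0,0,0,0,0,0, 0,0,0,0,0,0,0]'
python3 - <<'E'
import numpy as np
q=np.arange(0,.781,.06); ph=np.radians(-116.37)+q; P=.110*np.c_[np.cos(ph),np.sin(ph)]
for a,d in zip(q[1:],np.diff(P,axis=0)/.5): print(round(a,2),d.round(4))
E
```

```text
clock: 10.55
ee_pos: [0.5297, -0.0326, 0.0757]
tcp_rot: [[-0.437, -0.001, 0.899], [-0.899, 0.0, -0.437], [0.0, -1.0, -0.001]]
contact_force: [-3.6, 1.9, 6.4]
width: 0.0232
0.06 [ 0.012  -0.0055]
0.12 [ 0.0123 -0.0048]
0.18 [ 0.0126 -0.004 ]
0.24 [ 0.0128 -0.0033]
0.3 [ 0.013  -0.0025]
0.36 [ 0.0131 -0.0017]
0.42 [ 0.0132 -0.0009]
0.48 [ 0.0132 -0.0001]
0.54 [0.0132 0.0007]
0.6 [0.0131 0.0014]
0.66 [0.013  0.0022]
0.72 [0.0129 0.003 ]
0.78 [0.0126 0.0038]
```

```bash
python3 -m creep '[0.012,-0.0055,0,0,0,0.0095,0, 0.0123,-0.0048,0,0,0,0.0095,0, 0.0126,-0.004,0,0,0,0.0095,0, 0.0128,-0.0033,0,0,0,0.0095,0, 0.013,-0.0025,0,0,0,0.0095,0]'
python3 -m creep '[0.0131,-0.0017,0,0,0,0.0095,0, 0.0132,-0.0009,0,0,0,0.0095,0, 0,0,0,0,0,0,0]'
python3 - <<'E'
from h import *
p=snap('wrist','w10')
E
```

```text
clock: 11.05
ee_pos: [0.5606, -0.0426, 0.0757]
tcp_rot: [[-0.151, -0.003, 0.989], [-0.989, 0.0, -0.151], [-0.0, -1.0, -0.003]]
contact_force: [-8.3, 1.8, 7.1]
width: 0.0236
clock: 11.35
ee_pos: [0.5735, -0.044, 0.0756]
tcp_rot: [[-0.032, -0.004, 0.999], [-0.999, 0.0, -0.032], [-0.0, -1.0, -0.004]]
contact_force: [-7.2, 1.1, 9.7]
width: 0.0234
```

View pics/w10.png

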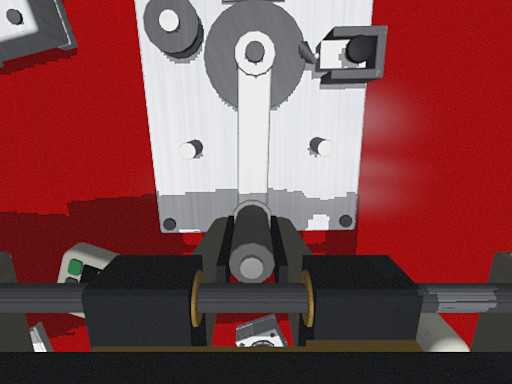

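```bash
python3 -m creep '[0.0132,-0.0001,0,0,0,0.0095,0, 0.0132,0.0007,0,0,0,0.0095,0, 0.0131,0.0014,0,0,0,0.0095,0, 0.013,0.0022,0,0,0,0.0095,0, 0.0129,0.003,0,0,0,0.0095,0]'
python3 -m creep '[0.004,0.001,0,0,0,0.002,0, 0,0,0,0,0,0,0, 0,0,0,0,0,0,0]'
python3 - <<'E'
from h import *
import pickle
p=snap('wrist','w11');pickle.dump(p,open('w11.pkl','wb'))
q=snap('scene','s11'); t=snap('top','t11')
a=q['color'][150:260,195:325]; cv2.imwrite('pics/s11c.png',cv2.cvtColor(cv2.resize(a,(709,600),interpolation=cv2.INTER_CUBIC),cv2.COLOR_RGB2BGR))
e=np.array(bot.state()['ee_pos']); d=e[:2]-[.5802,.0667]; print(e, np.hypot(*d), np.arctan2(d[1],d[0])+np.radians(116.37))
print([(np.round(x['uv']),round(x['p'],2)) for x in bot.recognise(p,'tension_roller')])
E
```

```text
clock: 11.9
ee_pos: [0.6058, -0.0407, 0.0756]
tcp_rot: [[0.263, -0.004, 0.965], [-0.965, -0.0, 0.263], [-0.001, -1.0, -0.004]]
contact_force: [-9.1, -0.9, 9.2]
width: 0.0237
clock: 12.2
ee_pos: [0.6076, -0.0402, 0.0756]
tcp_rot: [[0.273, -0.004, 0.962], [-0.962, -0.0, 0.273], [-0.001, -1.0, -0.004]]
contact_force: [-8.5, -1.0, 9.2]
width: 0.0236
[ 0.60753938 -0.04019244  0.07559379] 0.1103332915268114 0.7106408127747725
[(array([250., 244.]), 0.83)]
```

View pics/w11.png

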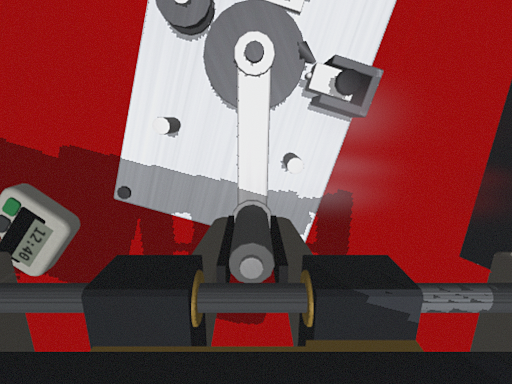

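View pics/s11c.png

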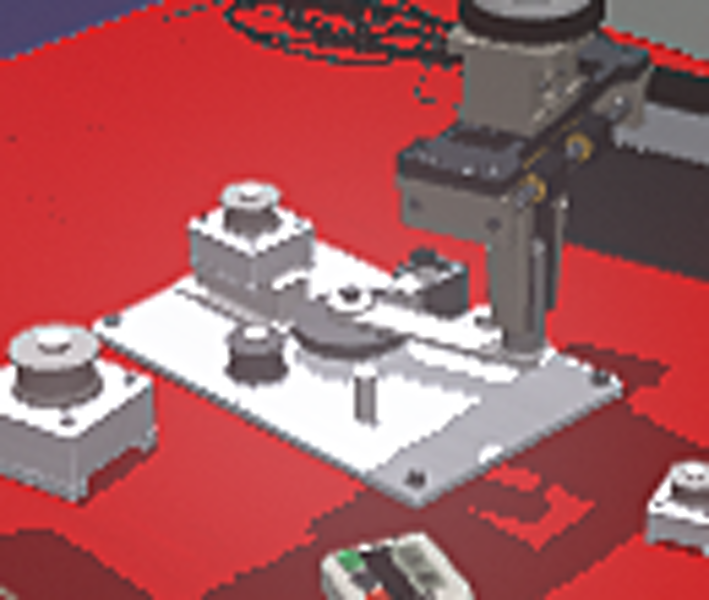

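View pics/t11.png

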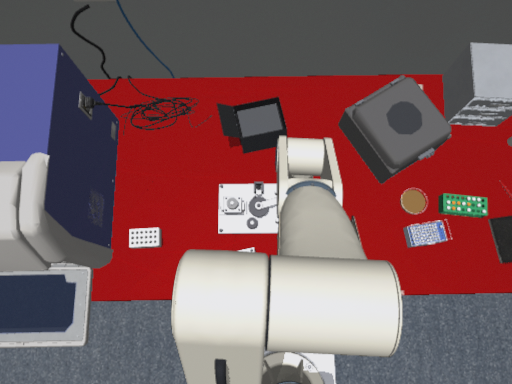

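```bash
python3 - <<'E'
from h import *
import pickle
a=cv2.imread('pics/w11.png')[30:120,285:390]; b=cv2.imread('pics/w9.png')[0:90,285:390]
cv2.imwrite('pics/pawl.png',np.hstack([cv2.resize(x,(390,334),interpolation=cv2.INTER_CUBIC) for x in (b,a)]))
t=cv2.imread('pics/t11.png')[175:242,210:308]; cv2.imwrite('pics/t11c.png',cv2.resize(t,(784,536),interpolation=cv2.INTER_CUBIC))
E
```

```text
(no output)
```

View pics/pawl.png

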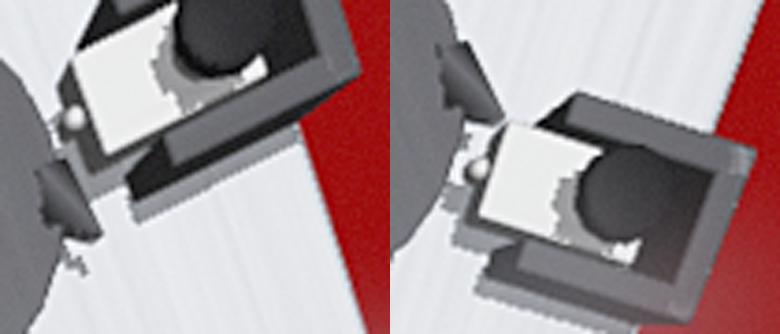

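View pics/t11c.png

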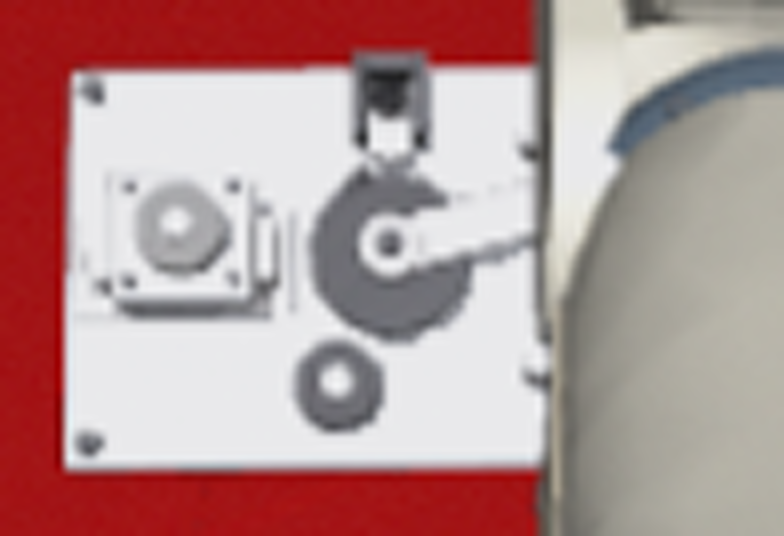

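```bash
python3 - <<'E'
from h import *
import pickle
t=pickle.load(open('top0.pkl','rb'))
print(ray(t,(232.3,203.7),.064))
s=bot.state();print(s['clock'],s['ee_pos'],s['contact_force'],s['width'],s['qd'].round(2))
E
```

```text
[0.58077415 0.14945247 0.064     ]
12.4 [ 0.60752166 -0.04020981  0.07557317] [-7.45751138 -0.52305609  8.26019465] 0.02331845073793721 [-0.1  -0.06  0.03 -0.    0.07  0.06]
```

```bash
python3 -c "
from cell import bot
print(bot.sign_off()); print(bot.state()['clock'])"
```

```text
the job is handed in; nothing more can be done
None
the job is handed in; nothing more can be done
```

The job is done and handed in at about 12.4 s on the robot's clock. I set the middle-sized idler block astride the rail and let go. Then I gripped the upright roller and swung the tensioner arm back past the ratchet tooth. The fingers still hold the roller there.

**Idler:** it touched down at a TCP height of 56 mm, which is the seated height, and stands flat and pulley up. In the top view its centre came out within about 2 mm of the rail's middle in x and about 0.5 mm in y. The top/scene and wrist estimates of the seat differed by 1 to 3 mm. I went with the wrist one.

**Tensioner:** the gripper's position puts the arm at about 0.71 rad, between the 0.60 needed and the rear stop at 0.90. The gripper carries about 7.5 to 8.5 N horizontally, roughly the expected spring force. The close crop shows the tooth past the pawl and the pawl back in against the hub. I judged its travel only from that picture.

**Unexplained reading:** a steady vertical force of 6 to 10 N appeared when I gripped the roller. It stayed small and I did not find its cause.

**Bystanders:** I touched none of the other things. The last pictures show nothing shifted among those in view, but I did not measure their positions, and parts of the table were hidden by the arm.

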